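# Index the hammer head a quarter turn

### The job

On the geared indexing table that has the forged hammer head clamped to it, turn the handwheel two full turns clockwise (seen from above), finishing with its crank grip back at the pointer of the zero mark, so that the hammer head is indexed by a quarter turn; then let go. Leave the handwheel of the other table, which carries a forged ring, as it is.

Things in the scene. Friction and masses are not known exactly. Their poses are not given: they have to be found in the camera images.
- handwheel (a joint): Handwheel of the hammer head's table: flat steel ring, 124 mm across, three spokes, upright axis, rim top 82 mm above the bench, crank grip on the rim. Rad: 0 with the grip at the zero mark, grows clockwise from above, 6.283 a turn, starts within 0.4 of 0, no end stop. The table turns 1/8 as far, the same way. Needs about 2.5 N at the grip and stays where it is left.
- handwheel_grip_c (a point): Centre (half-way up) of that wheel's crank grip: upright black cylinder, 24 mm in diameter, 60 mm tall, from 89 to 149 mm above the bench, 55 mm from the wheel's axis. It spins freely about its own upright axis, so it can be pinched from above and carried round in a circle without turning the hand.
- handwheel_hub (a point): Point on that handwheel's axis, 75 mm above the bench; does not turn with the wheel. x is level, towards the round table (150 mm across, 66 mm high, its axis 200 mm away; the 120 mm long hammer head on it reaches 107 mm above the bench), z up. The zero mark, a steel post 72 mm high with a small pointer, stands 79 mm from the axis on the -x side, outside the rim.
- other_wheel (a joint): Handwheel of the second indexing table, identical except that its table carries a forged ring 106 mm across. Leave it alone. Rad, same sense; it starts within 0.4 of 0.

How it is judged:
On the way:
1. the first full turn of the handwheel is made, clockwise (value of joint handwheel above 5.6 rad).
At the end, for the whole second after the job is handed in: The handwheel of the hammer head's table stands two full turns clockwise of its zero mark (joint 12.57, within 0.6 rad, that is the grip within 34 degrees of the pointer), at rest; the other handwheel is within 0.8 rad of its own zero mark (value of joint handwheel between 11.966 and 13.166 rad and velocity of joint handwheel between -0.1 and 0.1 rad/s and value of joint other_wheel between -0.8 and 0.8 rad); the robot touches nothing.
It fails at once if the other table's handwheel is turned away from its mark (more than 0.8 rad) (value of joint other_wheel below -0.8 rad or value of joint other_wheel above 0.8 rad).
It fails at once if the handwheel is turned the wrong way (more than 1 rad anticlockwise of its mark) (value of joint handwheel below -1 rad).
It also fails if it takes over 50 s, if anything falls off the work surface, if the arm or the gripper's body presses on something with over 40 N, if the wrist force passes 120 N, or if a joint passes its speed limit or range.

### The arm

A 7-joint arm with a two-finger parallel gripper is mounted at the origin on the work surface. World frame = base frame: x ahead of the robot, y to its left, z up, the work surface at z = 0. Lengths are in m, angles in rad, forces in N, time in s.
With the tool pointing down it reaches from about 0.35 to 0.9 m from the base axis. Payload 8.1 kg.
Tool frame: the origin (TCP) lies midway between the tips of the shut fingers; the grasp point (between the pads) lies arm.hold_point_z behind it (arm.hold_point_z is the distance from the TCP to the grasp point, in m); z points along the fingers, x is the direction in which the jaws open and shut, and the axes are right-handed (so a half turn about z gives the same grasp; the last joint's range is limited). The gripper opens to 92 mm and grips with 3 to 60 N. Pads are 19 mm wide; open, the fingers measure 130 mm over their backs; the gripper's body (75 mm by 190 mm) begins 47 mm behind the grasp point.
Start: joints at [1.111, 0.434, 0.025, 1.573, -0.012, 1.134, -0.075], TCP at [0.218, -0.586, 0.227] pointing down, gripper open.
Joint ranges: [-2.62, 2.62], [-0.44, 2.09], [-1.27, 1.32], [0.08, 2.57], [-1.32, 4.46], [0.12, 2], [-2.74, 2.74]. Speed limits (rad/s): [2.22, 2.22, 3.01, 3.01, 3.14, 3.14, 3.14].

### API

Orientations are given as a rotation vector (axis times angle).
In Python, from cell import arm gives the robot as it stands.
- The arm moves only by the shell command python3 -m pendant 'ROWS' [FORCE]. ROWS is JSON, a list of rows, each an object with "dp": the shift along the tool's x, y, z in m, a list of three; "rotation": the turn, a rotation vector about the tool's x, y, z in rad, a list of three; "fingers": the closure, from -1 (fully open) to 1 (shut). In form: [{"dp": [x, y, z], "rotation": [rx, ry, rz], "fingers": fingers}, ...]. A call has 1 to 20 rows; each row is the pose to reach, as a shift and turn from the pose measured when the call began, along the tool's axes at that moment; what a row does not reach only later rows make up. A row lasts 1/8 s, in which the tool goes at most 62.5 mm and 10.7 degrees, less where a joint would pass 70% of its speed; a pose out of reach is approached as far as the arm can. A call with a gripper value outside its range is refused whole. The fingers move at their own pace and stop on an object; FORCE is the grip in N (left out, the last holds). Time passes only in rows, so rows that repeat a pose let the fingers close. It gives the time, the measured TCP pose, the force and the opening at its end, in the units of the state.
- arm.observe(): the state, without advancing time (a new reading comes with each control period).
- arm.get_image(name): name is "scene" or "top"; returns the picture (420x560x3 uint8, blue, green, red); there is no depth.
- arm.camera_params(name): a dict with "camera_matrix" (3x3 intrinsics, pixels), "rvec" (rotation vector, rad) and "tvec" (3), from world to camera coordinates, as OpenCV has them. Camera axes: x right, y down, z forward; pixel columns grow to the right and rows downward; lengths in m; the calibration is good to about 2 mm. A picture is of the moment at which its call begins. camera_params takes no time and is no camera call.
- arm.sign_off(): hands the job in, once; it reports no verdict.
The state is a dict: "clock": time; "joints": joint angles; "dq": joint speeds; "joint_efforts": joint torques, N m; "position": TCP position; "ee_rot": TCP orientation; "force": force on the tool from outside, world axes, zero at the start; "ft_torque": the same for the moment, N m; "width": opening from 0.0 (shut) to 1.0 (fully open).
Only numpy, scipy, OpenCV 4.12 (cv2) and the standard library are available. Lean on these libraries where they do the work, as an engineer would, in place of code of your own. Each camera call takes 0.05 s, during which the arm holds its last target.

## Working session

There is one attempt and no reset: what is moved stays moved. The work goes in short steps, Python scripts to look and compute and a shell command to move; the robot and the scene stay as the last step left them, time stands still between calls to the robot, and variables do not carry over. Pictures are saved under pics/ and viewed, and the job is handed in when it is done.

```bash
mkdir -p pics; ls; python3 - <<'E'
from cell import arm
import cv2,numpy as np
for n in("scene","top"):
    cv2.imwrite(f"pics/{n}0.png",arm.get_image(n)); p=arm.camera_params(n); print(n,p)
    R=cv2.Rodrigues(np.array(p["rvec"],float))[0]; print("cam at",-R.T@np.ravel(p["tvec"]))
print(arm.observe(),arm.hold_point_z)
E
```

```text
pics
scene {'camera_matrix': array([[544.30172105,   0.        , 274.11132109],
       [  0.        , 544.30172105, 209.17519732],
       [  0.        ,   0.        ,   1.        ]]), 'rvec': array([ 0.72717947,  2.59205635, -1.14582108]), 'tvec': array([ 0.43814918, -0.09710345,  1.34751032])}
cam at [0.92347276 0.68084676 0.83715805]
top {'camera_matrix': array([[515.10899659,   0.        , 286.34717089],
       [  0.        , 515.10899659, 212.4082219 ],
       [  0.        ,   0.        ,   1.        ]]), 'rvec': array([ 2.15015506, -2.11865501,  0.10546102]), 'tvec': array([0.00114893, 0.55821737, 0.95502647])}
cam at [ 0.42478664 -0.02758674  1.0210185 ]
{'clock': 0.1, 'joints': array([ 1.11140283,  0.43513412,  0.02495312,  1.57399245, -0.01165792,
        1.13400707, -0.07510086]), 'dq': array([ 0.00147237, -0.0017787 ,  0.00205629, -0.00257378,  0.00187299,
        0.00064372, -0.00052628]), 'joint_efforts': array([ 3.27663634e-03, -6.69128823e+01,  9.88080092e-01, -3.15146506e+01,
       -6.05759583e-02,  3.73555126e-02,  3.98945645e-05]), 'position': array([ 0.21811512, -0.58521797,  0.2260404 ]), 'ee_rot': array([-2.57970751e+00,  1.79166161e+00,  1.85855300e-03]), 'force': array([-0.07778178,  0.34969861, -0.09815103]), 'ft_torque': array([-0.0662624 ,  0.00682664, -0.04235379]), 'width': 1.0037327530342757} 0.0188
```

View pics/top0.png

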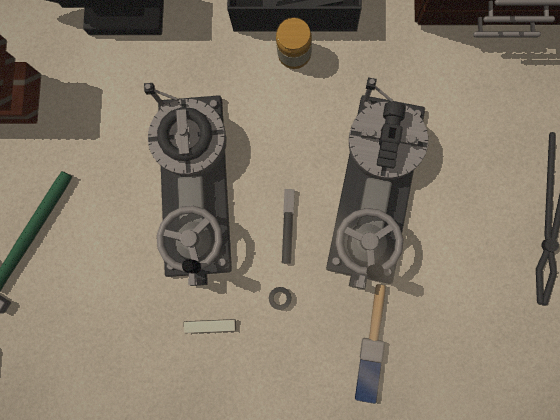

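View pics/scene0.png

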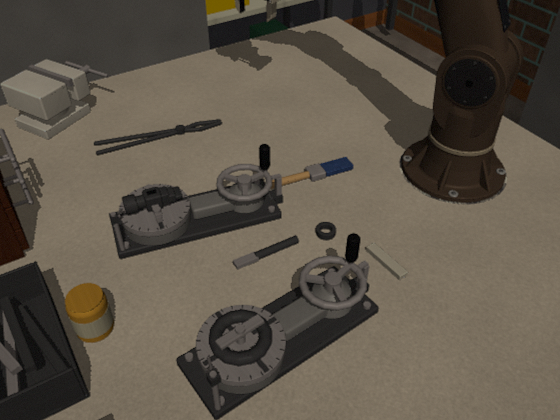

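```bash
python3 - <<'E'
import cv2
a=cv2.imread("pics/top0.png")[190:300,310:450]; b=cv2.imread("pics/scene0.png")[135:245,190:330]
f=lambda i:cv2.convertScaleAbs(cv2.resize(i,None,fx=5,fy=5,interpolation=cv2.INTER_CUBIC),alpha=1.5)
cv2.imwrite("pics/za.png",f(a));cv2.imwrite("pics/zb.png",f(b))
E
```

```text
(no output)
```

View pics/za.png

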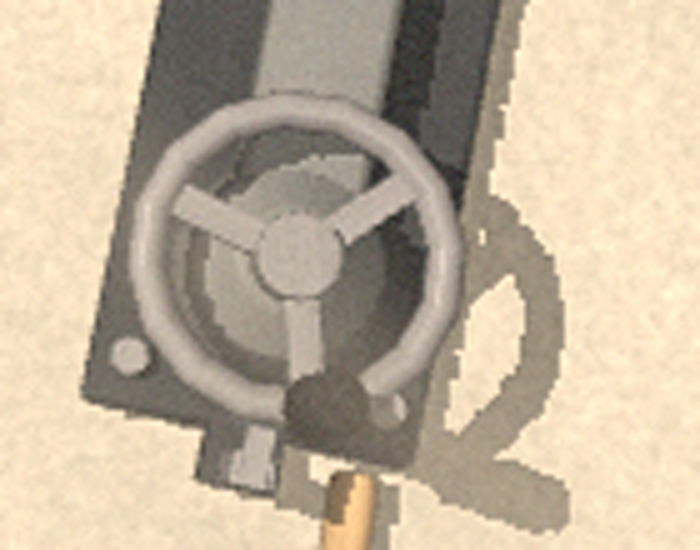

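View pics/zb.png

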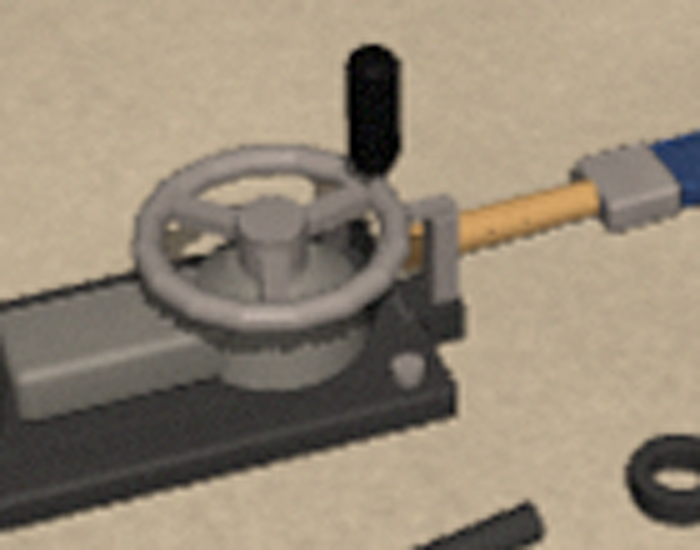

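```bash
cat >h.py <<'E'
from cell import arm
import cv2,numpy as np
def ray(n,px,z):
    p=arm.camera_params(n);R=cv2.Rodrigues(np.array(p["rvec"],float))[0];c=-R.T@np.ravel(p["tvec"])
    d=R.T@np.linalg.inv(p["camera_matrix"])@np.array([px[0],px[1],1.]); return c+d*(z-c[2])/d[2]
def proj(n,P):
    p=arm.camera_params(n); return cv2.projectPoints(np.array(P,float).reshape(-1,3),np.array(p["rvec"],float),np.array(p["tvec"],float),p["camera_matrix"],None)[0].reshape(-1,2)
E
python3 - <<'E'
from h import *
H=ray("top",(369.4,241.4),.077);T=ray("top",(388,139),.066)
print("hub",H,"table",T,np.linalg.norm((T-H)[:2]))
print("hub scene",ray("scene",(190+274/5,135+218/5),.08), "rim centre scene",ray("scene",(190+272/5,135+238/5),.078))
print("grip top c",ray("top",(375.4,271),.12),"scene c",ray("scene",(264.7,157.4),.119))
print("post top",ray("top",(310+262/5,190+435/5),.072),ray("scene",(190+440/5,135+205/5),.072))
E
```

```text
hub [ 0.5012755  -0.14476132  0.077     ] table [ 0.69712926 -0.18208057  0.066     ] 0.19937758907242184
hub scene [ 0.49719378 -0.14928706  0.08      ] rim centre scene [ 0.50353233 -0.13981429  0.078     ]
grip top c [ 0.44667333 -0.14951419  0.12      ] scene c [ 0.44643297 -0.1480211   0.119     ]
post top [ 0.43659962 -0.13241654  0.072     ] [ 0.42488347 -0.12734654  0.072     ]
```

```bash
python3 - <<'E'
from h import *
s=arm.observe();R=cv2.Rodrigues(s["ee_rot"])[0];print(R.round(3))
t=np.array([.4465,-.149,.20]);print(R.T@(t-s["position"]))
Rg=np.array([[0,-1,0],[-1,0,0],[0,0,-1.]]);print(cv2.Rodrigues(R.T@Rg)[0].ravel())
E
```

```text
[[ 0.349 -0.937 -0.001]
 [-0.937 -0.349  0.001]
 [-0.001  0.    -1.   ]]
[-0.32896857 -0.36633675  0.02647516]
[3.14142798e-04 1.36844473e-03 3.56717349e-01]
```

```bash
python3 -m pendant '[{"dp":[-0.03,-0.034,0],"rotation":[0,0,0.05],"fingers":-1},{"dp":[-0.065,-0.073,0],"rotation":[0,0,0.1],"fingers":-1},{"dp":[-0.1,-0.11,0],"rotation":[0,0,0.15],"fingers":-1},{"dp":[-0.135,-0.15,0],"rotation":[0,0,0.2],"fingers":-1},{"dp":[-0.17,-0.19,0],"rotation":[0,0,0.25],"fingers":-1},{"dp":[-0.205,-0.228,0],"rotation":[0,0,0.3],"fingers":-1},{"dp":[-0.24,-0.267,0],"rotation":[0,0,0.357],"fingers":-1},{"dp":[-0.275,-0.306,0],"rotation":[0,0,0.357],"fingers":-1},{"dp":[-0.305,-0.34,0.01],"rotation":[0,0,0.357],"fingers":-1},{"dp":[-0.32,-0.357,0.02],"rotation":[0,0,0.357],"fingers":-1},{"dp":[-0.329,-0.366,0.026],"rotation":[0,0.001,0.357],"fingers":-1},{"dp":[-0.329,-0.366,0.026],"rotation":[0,0.001,0.357],"fingers":-1},{"dp":[-0.329,-0.366,0.026],"rotation":[0,0.001,0.357],"fingers":-1}]' 15
python3 - <<'E'
from h import *
for n in("scene","top"):
    i=arm.get_image(n)
    if n=="scene": i=i[80:230,170:370]
    else: i=i[150:330,280:480]
    cv2.imwrite(f"pics/{n}1.png",cv2.convertScaleAbs(cv2.resize(i,None,fx=3,fy=3,interpolation=2),alpha=1.4))
print(arm.observe())
E
```

```text
clock: 1.72
position: [0.4457, -0.1503, 0.2006]
ee_rot: [2.219, -2.223, -0.0]
force: [0.0, -0.9, 0.1]
width: 0.998
{'clock': 1.825, 'joints': array([ 0.36204814,  0.22285203, -0.17915615,  1.95937071,  0.04821187,
        0.96347828, -1.41332154]), 'dq': array([ 0.00049582, -0.00063638, -0.00575616, -0.00088287, -0.0006355 ,
       -0.00114333, -0.00133657]), 'joint_efforts': array([-2.38981163e-01, -4.66805077e+01, -1.03959627e+00, -2.85464126e+01,
       -3.47971462e-02, -6.66540815e-02,  1.28719909e-02]), 'position': array([ 0.4458505, -0.1502812,  0.2007401]), 'ee_rot': array([ 2.21881300e+00, -2.22375547e+00,  2.59315276e-05]), 'force': array([ 0.16473857,  0.73857493, -0.37750218]), 'ft_torque': array([ 0.05292045, -0.00067526, -0.00293424]), 'width': 0.996271829750234}
```

View pics/scene1.png

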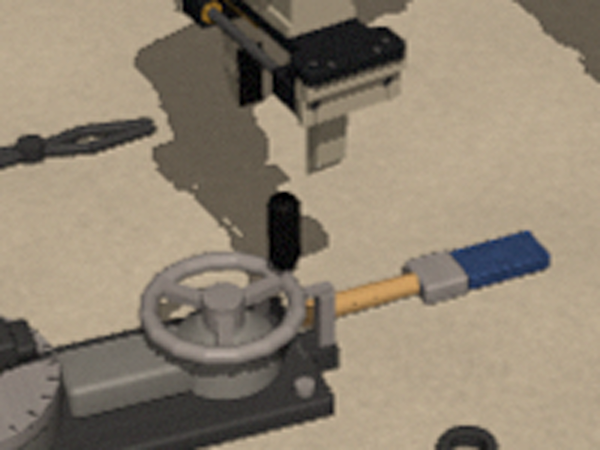

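View pics/top1.png

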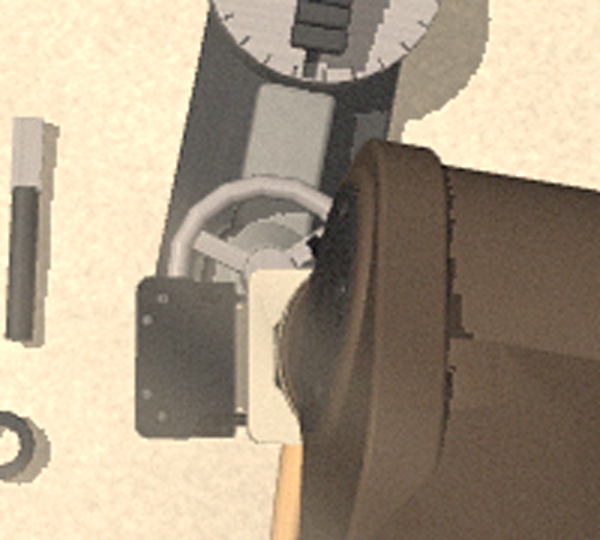

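Scene view: the wheel grip stands at crop (284,232), directly under the open finger(s) at (327,145), which are 50 mm higher. Top view: the gripper covers the grip, as expected. I'll descend and close.

```bash
python3 -m pendant '[{"dp":[-0.001,-0.001,0.02],"rotation":[0,0,0],"fingers":-1},{"dp":[-0.001,-0.001,0.04],"rotation":[0,0,0],"fingers":-1},{"dp":[-0.001,-0.001,0.06],"rotation":[0,0,0],"fingers":-1},{"dp":[-0.001,-0.001,0.08],"rotation":[0,0,0],"fingers":-1},{"dp":[-0.001,-0.001,0.092],"rotation":[0,0,0],"fingers":-1},{"dp":[-0.001,-0.001,0.094],"rotation":[0,0,0],"fingers":-1},{"dp":[-0.001,-0.001,0.094],"rotation":[0,0,0],"fingers":1},{"dp":[-0.001,-0.001,0.094],"rotation":[0,0,0],"fingers":1},{"dp":[-0.001,-0.001,0.094],"rotation":[0,0,0],"fingers":1},{"dp":[-0.001,-0.001,0.094],"rotation":[0,0,0],"fingers":1},{"dp":[-0.001,-0.001,0.094],"rotation":[0,0,0],"fingers":1},{"dp":[-0.001,-0.001,0.094],"rotation":[0,0,0],"fingers":1}]' 15
python3 - <<'E'
from h import *
i=arm.get_image("scene")[80:230,170:370]
cv2.imwrite("pics/s2.png",cv2.convertScaleAbs(cv2.resize(i,None,fx=3,fy=3,interpolation=2),alpha=1.4))
E
```

```text
clock: 3.32
position: [0.4468, -0.1493, 0.1068]
ee_rot: [2.219, -2.224, 0.0]
force: [-0.1, -0.3, -0.1]
width: 0.395
```

View pics/s2.png

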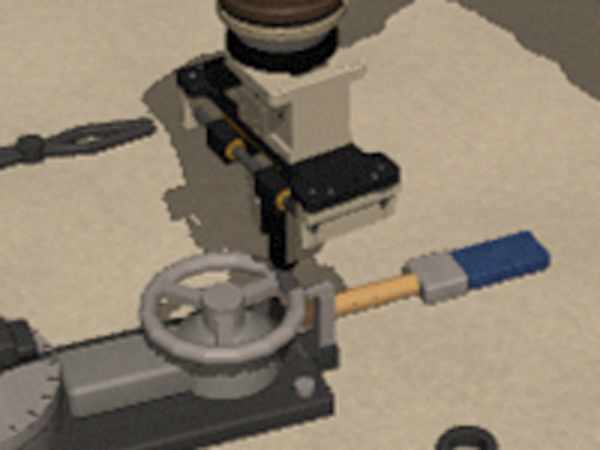

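The scene view shows the fingers around the grip at about (285,240). They are still closing, with 36 mm left to the 24 mm grip.

```bash
python3 -m pendant '[{"dp":[0,0,0],"rotation":[0,0,0],"fingers":1},{"dp":[0,0,0],"rotation":[0,0,0],"fingers":1},{"dp":[0,0,0],"rotation":[0,0,0],"fingers":1},{"dp":[0,0,0],"rotation":[0,0,0],"fingers":1},{"dp":[0,0,0],"rotation":[0,0,0],"fingers":1}]' 15
python3 - <<'E'
from h import *
s=arm.observe();p=s["position"];hub=np.array([.501,-.145]);print(s["force"],s["width"])
v=p[:2]-hub;r=np.hypot(*v);a0=np.arctan2(v[1],v[0]);print(p,r,np.degrees(a0)%360)
R=cv2.Rodrigues(s["ee_rot"])[0]
for k in range(1,10):
    a=a0-np.radians(10*k);q=hub+.055*np.array([np.cos(a),np.sin(a)]);d=R.T@np.append(q-p[:2],0);print(k*10,d.round(4),q.round(4))
E
```

```text
clock: 4.0
position: [0.4468, -0.1492, 0.1067]
ee_rot: [2.219, -2.224, -0.0]
force: [0.3, 2.1, -0.5]
width: 0.256
[ 0.289264    2.09646955 -0.52965006] 0.25555846387163456
[ 0.44682267 -0.1491814   0.10671832] 0.05433844590502756 184.41333794842737
10 [-0.0095  0.0006 -0.    ] [ 0.4463 -0.1396]
20 [-0.019  -0.0012 -0.    ] [ 0.448  -0.1302]
30 [-0.0279 -0.0045 -0.    ] [ 0.4514 -0.1212]
40 [-0.0362 -0.0094 -0.    ] [ 0.4563 -0.113 ]
50 [-0.0435 -0.0156 -0.    ] [ 0.4625 -0.1057]
60 [-0.0496 -0.023  -0.    ] [ 0.4699 -0.0996]
70 [-0.0543 -0.0313 -0.    ] [ 0.4783 -0.0949]
80 [-0.0575 -0.0404 -0.    ] [ 0.4873 -0.0917]
90 [-0.0591 -0.0498 -0.    ] [ 0.4968 -0.0902]
```

Gripped: the opening is 23.5 mm on a 24 mm grip. First quarter turn, then a force check.

```bash
python3 -m pendant '[{"dp":[-0.0095,0.0006,0],"rotation":[0,0,0],"fingers":1},{"dp":[-0.019,-0.0012,0],"rotation":[0,0,0],"fingers":1},{"dp":[-0.028,-0.0045,0],"rotation":[0,0,0],"fingers":1},{"dp":[-0.036,-0.0094,0],"rotation":[0,0,0],"fingers":1},{"dp":[-0.0435,-0.0156,0],"rotation":[0,0,0],"fingers":1},{"dp":[-0.0496,-0.023,0],"rotation":[0,0,0],"fingers":1},{"dp":[-0.0543,-0.0313,0],"rotation":[0,0,0],"fingers":1},{"dp":[-0.0575,-0.0404,0],"rotation":[0,0,0],"fingers":1},{"dp":[-0.0591,-0.0498,0],"rotation":[0,0,0],"fingers":1},{"dp":[-0.0591,-0.0498,0],"rotation":[0,0,0],"fingers":1}]' 15
cat >circ.py <<'E'
from h import *
import sys
hub=np.array([float(sys.argv[1]),float(sys.argv[2])])
i=arm.get_image("scene")[80:230,170:370]
cv2.imwrite(f"pics/{sys.argv[3]}.png",cv2.convertScaleAbs(cv2.resize(i,None,fx=3,fy=3,interpolation=2),alpha=1.4))
s=arm.observe();p=s["position"];print(s["clock"],s["force"].round(2),s["width"],s["joints"].round(2))
v=p[:2]-hub;a0=np.arctan2(v[1],v[0]);print(p.round(4),"r",np.hypot(*v).round(4),"ang",np.degrees(a0)%360, "zero at 169.2")
R=cv2.Rodrigues(s["ee_rot"])[0]
step=float(sys.argv[4]);n=int(sys.argv[5])
for k in range(1,n+1):
    a=a0-np.radians(step*k);q=hub+.055*np.array([np.cos(a),np.sin(a)]);print(np.round(step*k,1),(R.T@np.append(q-p[:2],.1065-p[2])).round(4))
E
python3 circ.py .501 -.145 s3 18 19
```

```text
clock: 5.25
position: [0.4984, -0.0894, 0.1067]
ee_rot: [-2.219, 2.222, -0.001]
force: [2.1, 2.6, -0.1]
width: 0.255
5.3 [ 1.45  2.32 -0.1 ] 0.25413942572045267 [ 0.21  0.4  -0.18  1.99  0.1   0.76 -1.6 ]
[ 0.498  -0.0894  0.1068] r 0.0557 ang 93.07292309374081 zero at 169.2
18.0 [ 0.0024 -0.0172  0.0003]
36.0 [ 0.0094 -0.0329  0.0003]
54.0 [ 0.0208 -0.0457  0.0003]
72.0 [ 0.0357 -0.0544  0.0003]
90.0 [ 0.0525 -0.058   0.0003]
108.0 [ 0.0697 -0.0562  0.0003]
126.0 [ 0.0854 -0.0493  0.0003]
144.0 [ 0.0982 -0.0378  0.0003]
162.0 [ 0.1069 -0.0229  0.0002]
180.0 [ 0.1105 -0.0061  0.0002]
198.0 [0.1087 0.011  0.0002]
216.0 [1.018e-01 2.680e-02 1.000e-04]
234.0 [0.0903 0.0396 0.0001]
252.0 [0.0754 0.0482 0.0001]
270.0 [0.0586 0.0519 0.0001]
288.0 [0.0415 0.0501 0.0002]
306.0 [0.0257 0.0431 0.0002]
324.0 [0.0129 0.0317 0.0002]
342.0 [0.0043 0.0168 0.0002]
```

View pics/s3.png

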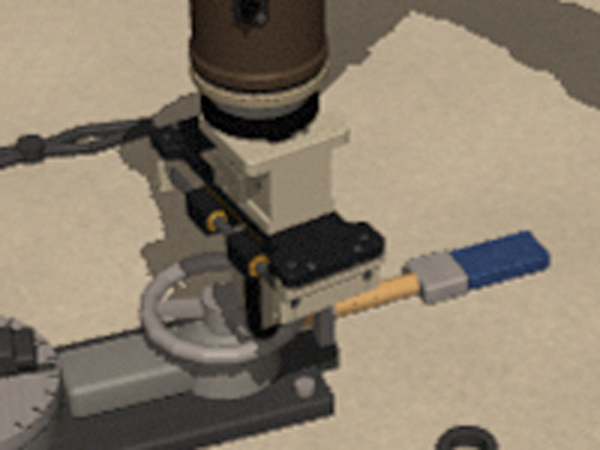

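The scene view shows the grip still pinched, now on the left side of the wheel at (262,320). Forces are under 3 N, and the wheel has turned 91°. Continuing a half turn.

```bash
python3 -m pendant '[{"dp":[0.0024,-0.0172,0],"rotation":[0,0,0],"fingers":1},{"dp":[0.0094,-0.0329,0],"rotation":[0,0,0],"fingers":1},{"dp":[0.0208,-0.0457,0],"rotation":[0,0,0],"fingers":1},{"dp":[0.0357,-0.0544,0],"rotation":[0,0,0],"fingers":1},{"dp":[0.0525,-0.058,0],"rotation":[0,0,0],"fingers":1},{"dp":[0.0697,-0.0562,0],"rotation":[0,0,0],"fingers":1},{"dp":[0.0854,-0.0493,0],"rotation":[0,0,0],"fingers":1},{"dp":[0.0982,-0.0378,0],"rotation":[0,0,0],"fingers":1},{"dp":[0.1069,-0.0229,0],"rotation":[0,0,0],"fingers":1},{"dp":[0.1105,-0.0061,0],"rotation":[0,0,0],"fingers":1},{"dp":[0.1105,-0.0061,0],"rotation":[0,0,0],"fingers":1}]' 15
python3 circ.py .501 -.145 s4 18 19
```

```text
clock: 6.68
position: [0.5013, -0.1994, 0.1067]
ee_rot: [-2.219, 2.223, 0.003]
force: [-1.9, 7.1, 3.4]
width: 0.256
6.725 [-2.36  7.11  4.88] 0.25440873362067157 [ 0.4   0.44 -0.16  1.91  0.09  0.8  -1.38]
[ 0.5017 -0.1994  0.1067] r 0.0544 ang 270.71164132105946 zero at 169.2
18.0 [-0.0018  0.017   0.0002]
36.0 [-0.0094  0.0325  0.0002]
54.0 [-0.0214  0.0448  0.0003]
72.0 [-0.0367  0.0528  0.0003]
90.0 [-0.0536  0.0557  0.0003]
108.0 [-0.0707  0.0533  0.0004]
126.0 [-0.0861  0.0457  0.0004]
144.0 [-0.0984  0.0337  0.0004]
162.0 [-0.1064  0.0185  0.0004]
180.0 [-0.1094  0.0015  0.0004]
198.0 [-0.1069 -0.0155  0.0004]
216.0 [-0.0993 -0.031   0.0004]
234.0 [-0.0873 -0.0433  0.0003]
252.0 [-0.0721 -0.0513  0.0003]
270.0 [-0.0551 -0.0542  0.0003]
288.0 [-0.0381 -0.0518  0.0002]
306.0 [-0.0227 -0.0442  0.0002]
324.0 [-0.0103 -0.0322  0.0002]
342.0 [-0.0023 -0.017   0.0002]
```

View pics/s4.png

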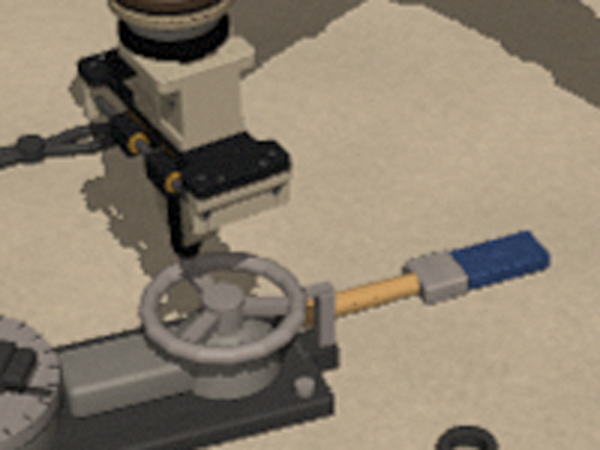

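The grip is now at the far side of the wheel, at (188,262), and still pinched. The 7 N in y suggests the hub's y is nearer -0.144, so I'll use that and go on for almost a full turn.

```bash
python3 -m pendant '[{"dp":[-0.0028,0.017,0],"rotation":[0,0,0],"fingers":1},{"dp":[-0.0104,0.0325,0],"rotation":[0,0,0],"fingers":1},{"dp":[-0.0224,0.0448,0],"rotation":[0,0,0],"fingers":1},{"dp":[-0.0377,0.0528,0],"rotation":[0,0,0],"fingers":1},{"dp":[-0.0546,0.0557,0],"rotation":[0,0,0],"fingers":1},{"dp":[-0.0717,0.0533,0],"rotation":[0,0,0],"fingers":1},{"dp":[-0.0871,0.0457,0],"rotation":[0,0,0],"fingers":1},{"dp":[-0.0994,0.0337,0],"rotation":[0,0,0],"fingers":1},{"dp":[-0.1074,0.0185,0],"rotation":[0,0,0],"fingers":1},{"dp":[-0.1104,0.0015,0],"rotation":[0,0,0],"fingers":1},{"dp":[-0.1079,-0.0155,0],"rotation":[0,0,0],"fingers":1},{"dp":[-0.1003,-0.031,0],"rotation":[0,0,0],"fingers":1},{"dp":[-0.0883,-0.0433,0],"rotation":[0,0,0],"fingers":1},{"dp":[-0.0731,-0.0513,0],"rotation":[0,0,0],"fingers":1},{"dp":[-0.0561,-0.0542,0],"rotation":[0,0,0],"fingers":1},{"dp":[-0.0391,-0.0518,0],"rotation":[0,0,0],"fingers":1},{"dp":[-0.0237,-0.0442,0],"rotation":[0,0,0],"fingers":1},{"dp":[-0.0113,-0.0322,0],"rotation":[0,0,0],"fingers":1},{"dp":[-0.0113,-0.0322,0],"rotation":[0,0,0],"fingers":1}]' 15
python3 circ.py .501 -.144 s5 18 10
```

```text
clock: 9.1
position: [0.532, -0.1902, 0.1068]
ee_rot: [2.217, -2.225, -0.003]
force: [-3.5, 0.5, 2.7]
width: 0.258
9.15 [-3.21  1.39  2.23] 0.2564164481233704 [ 0.37  0.48 -0.17  1.85  0.1   0.83 -1.42]
[ 0.5324 -0.1899  0.1068] r 0.0556 ang 304.37456428887106 zero at 169.2
18.0 [0.007  0.0158 0.0003]
36.0 [0.0092 0.0329 0.0003]
54.0 [0.0061 0.0498 0.0003]
72.0 [-0.0021  0.065   0.0004]
90.0 [-0.0145  0.0768  0.0004]
108.0 [-0.0301  0.0842  0.0004]
126.0 [-0.0471  0.0865  0.0005]
144.0 [-0.0641  0.0834  0.0005]
162.0 [-0.0792  0.0752  0.0005]
180.0 [-0.091   0.0627  0.0005]
```

View pics/s5.png

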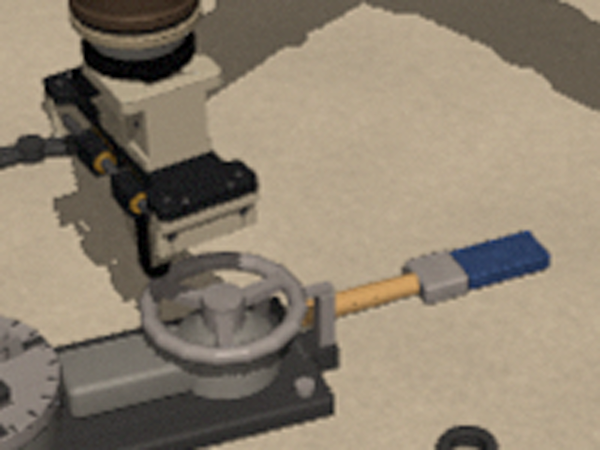

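The grip has moved on to the left-rear at (155,270) and the hammer head has visibly indexed. That makes 600° so far, with 135° left to the zero direction at 169.2°.

```bash
python3 -m pendant '[{"dp":[0.007,0.0158,0],"rotation":[0,0,0],"fingers":1},{"dp":[0.0092,0.0329,0],"rotation":[0,0,0],"fingers":1},{"dp":[0.0061,0.0498,0],"rotation":[0,0,0],"fingers":1},{"dp":[-0.0021,0.065,0],"rotation":[0,0,0],"fingers":1},{"dp":[-0.0145,0.0768,0],"rotation":[0,0,0],"fingers":1},{"dp":[-0.0301,0.0842,0],"rotation":[0,0,0],"fingers":1},{"dp":[-0.0471,0.0865,0],"rotation":[0,0,0],"fingers":1},{"dp":[-0.0556,0.0855,0],"rotation":[0,0,0],"fingers":1},{"dp":[-0.0556,0.0855,0],"rotation":[0,0,0],"fingers":1},{"dp":[-0.0556,0.0855,0],"rotation":[0,0,0],"fingers":1}]' 15
python3 circ.py .501 -.144 s6 18 1
```

```text
clock: 10.4
position: [0.4474, -0.1339, 0.1069]
ee_rot: [-2.218, 2.224, 0.001]
force: [5.5, 0.9, -8.6]
width: 0.255
10.45 [ 5.46  0.83 -8.97] 0.25652707775288636 [ 0.34  0.34 -0.2   2.08  0.1   0.73 -1.5 ]
[ 0.4474 -0.134   0.1069] r 0.0545 ang 169.38547737991914 zero at 169.2
18.0 [-0.0163 -0.0053  0.0004]
```

View pics/s6.png

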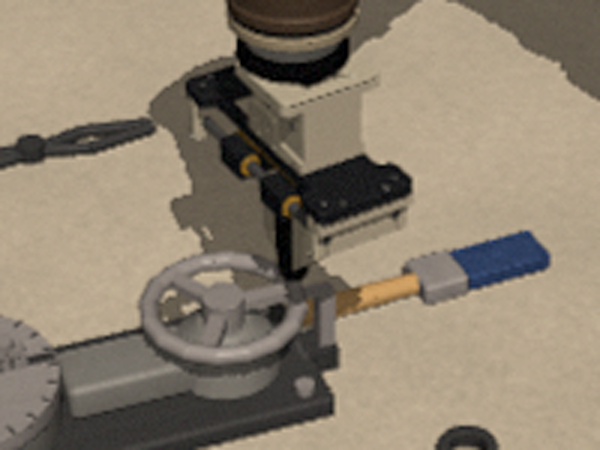

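The grip is at the zero post, at (290,270), angle 169.4°. I'll open and lift straight up.

```bash
python3 -m pendant '[{"dp":[0,0,0],"rotation":[0,0,0],"fingers":-1},{"dp":[0,0,0],"rotation":[0,0,0],"fingers":-1},{"dp":[0,0,0],"rotation":[0,0,0],"fingers":-1},{"dp":[0,0,0],"rotation":[0,0,0],"fingers":-1},{"dp":[0,0,0],"rotation":[0,0,0],"fingers":-1},{"dp":[0,0,0],"rotation":[0,0,0],"fingers":-1},{"dp":[0,0,0],"rotation":[0,0,0],"fingers":-1},{"dp":[0,0,0],"rotation":[0,0,0],"fingers":-1}]' 15
python3 -m pendant '[{"dp":[0,0,-0.02],"rotation":[0,0,0],"fingers":-1},{"dp":[0,0,-0.05],"rotation":[0,0,0],"fingers":-1},{"dp":[0,0,-0.08],"rotation":[0,0,0],"fingers":-1},{"dp":[0,0,-0.11],"rotation":[0,0,0],"fingers":-1},{"dp":[0.05,0,-0.13],"rotation":[0,0,0],"fingers":-1},{"dp":[0.1,0,-0.13],"rotation":[0,0,0],"fingers":-1},{"dp":[0.15,0,-0.13],"rotation":[0,0,0],"fingers":-1},{"dp":[0.2,0.02,-0.13],"rotation":[0,0,0],"fingers":-1},{"dp":[0.25,0.03,-0.13],"rotation":[0,0,0],"fingers":-1},{"dp":[0.28,0.04,-0.13],"rotation":[0,0,0],"fingers":-1},{"dp":[0.28,0.04,-0.13],"rotation":[0,0,0],"fingers":-1},{"dp":[0.28,0.04,-0.13],"rotation":[0,0,0],"fingers":-1}]'
python3 - <<'E'
from h import *
for n in("scene","top"): cv2.imwrite(f"pics/{n}7.png",cv2.convertScaleAbs(arm.get_image(n),alpha=1.4))
i=cv2.imread("pics/top7.png")[190:300,310:450];cv2.imwrite("pics/z7.png",cv2.resize(i,None,fx=4,fy=4,interpolation=2))
E
```

```text
clock: 11.45
position: [0.4474, -0.1339, 0.1069]
ee_rot: [-2.218, 2.224, 0.001]
force: [-0.2, -0.1, 0.6]
width: 0.998
clock: 12.95
position: [0.407, -0.413, 0.2364]
ee_rot: [-2.218, 2.223, 0.002]
force: [-0.4, 0.7, -0.0]
width: 1.0
```

View pics/top7.png

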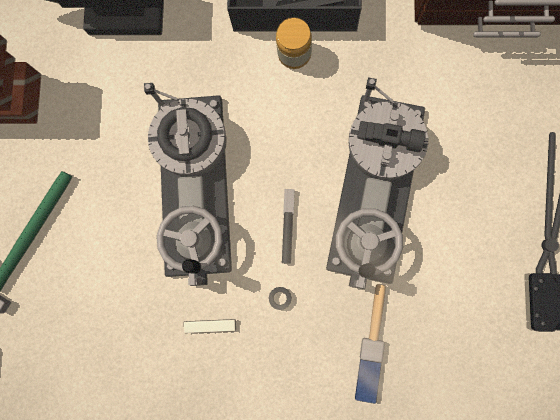

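View pics/z7.png

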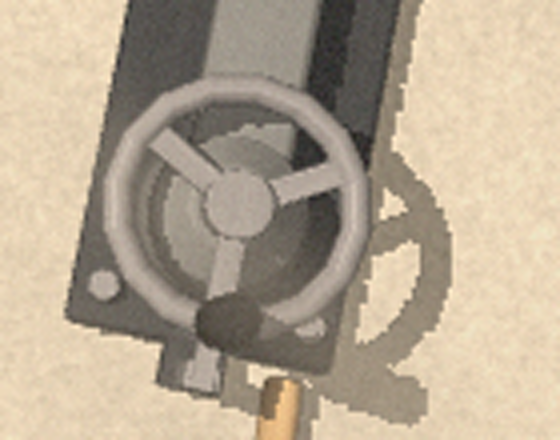

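View pics/scene7.png

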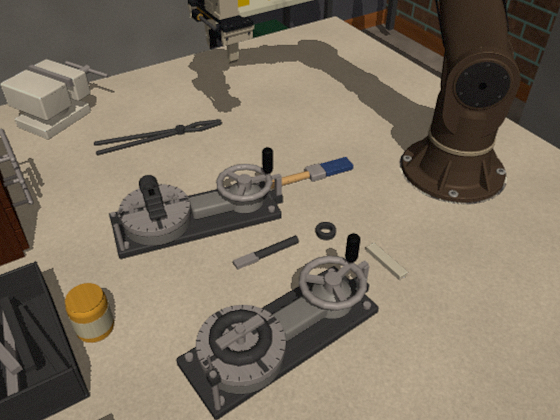

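The top view shows the grip at (367,270) with its spoke pointing at the zero post (360,283). The hammer head is a quarter turn round at (390,135), the other wheel's grip is unchanged at (192,266), and the arm is clear.

```bash
python3 -c "
from cell import arm
s=arm.observe();print(s['force'],s['clock']);print(arm.sign_off())"
```

```text
[-0.13083197 -0.42681961  0.33466437] 13.05
the job is handed in; nothing more can be done
None
```

I turned the hammer head's handwheel two full turns clockwise, let go of the grip and handed the job in at 13.05 s.

- **Handwheel:** The wheel started about 15° anticlockwise of its zero mark, so I carried the grip round about 735° in total. It finished at 169.4°, against a zero direction of 169.2° that I measured from the pictures.
- **Forces:** The highest force I read was about 10 N, at the stops between moves; I did not check it while the arm was moving.
- **Final pictures:** The grip is at the pointer, the hammer head is turned by about a quarter, and the other handwheel looks unchanged. The arm is clear, with the tool force near zero.

No check failed. The one disagreement was small: the hub position differed by a few millimetres between the two cameras and by about 1 mm from what the forces suggested. I shifted the circle 1 mm partway through to match the forces.

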